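# Refill the filter cage to the red line

## Task

Refill the blue water-filter cage: lay fresh white ceramic discs flat, one on another, inside it until the top of the stack is level with the red line. Leave the white disc that is not needed lying flat on the counter, well clear of the cage.

Things in the scene. Friction and masses are not known exactly. Their poses are not given: they have to be found in the camera images.
- cage: Blue upright tube, open on top, fixed to the counter. Origin: centre of underside, z up. Foot 90 mm wide, its top (inner floor) 8 mm up; wall 70 mm inside, 4 mm thick, rim 62 mm up. Two 42 mm wide slots, open from rim to floor, face its own +y and -y and let fingers holding a disc inside. Red line round the wall, 4 mm band, middle 48 mm up (40 above floor). Yaw within 0.5 rad of world axes.
- disc_a: Fresh filter disc: white ceramic cylinder 46 mm across, 20 mm thick, about 60 g, lying flat and loose on the counter (z = 0), thin grey circle on top. Origin: centre of its underside, z up. One of three alike; any will do. A spent disc of the same size, dark brown, lies among them and is not wanted.
- disc_b: Fresh filter disc: white ceramic cylinder 46 mm across, 20 mm thick, about 60 g, lying flat and loose on the counter (z = 0), thin grey circle on top. Origin: centre of its underside, z up. One of three alike; any will do. A spent disc of the same size, dark brown, lies among them and is not wanted.
- disc_c: Fresh filter disc: white ceramic cylinder 46 mm across, 20 mm thick, about 60 g, lying flat and loose on the counter (z = 0), thin grey circle on top. Origin: centre of its underside, z up. One of three alike; any will do. A spent disc of the same size, dark brown, lies among them and is not wanted.
Things that resemble listed ones, but are neither listed nor needed, are in the scene too. What is meant by the cage is not green or turquoise, and is the smaller of those in its own colour.

How it is judged (in metres and radians):
At the end, for the whole second after the job is handed in: Two white discs lie flat (10 deg) and at rest in the cage, within 16 mm of its axis, one on its floor and one on that, undersides within 5 mm of 8 and 28 mm above the cage's underside; the third lies flat on the counter (underside below 10 mm), its centre over 70 mm from the cage's axis (((z of disc_a in the frame of cage between 0.003 and 0.013 m and horizontal distance between each of disc_a, disc_b and cage below 0.016 m and angle between each of disc_a, disc_b, disc_c's own z axis and vertical below 0.18 rad and z of disc_b in the frame of cage between 0.023 and 0.033 m and height (world z) of disc_c between -0.01 and 0.01 m and horizontal distance between disc_c and cage above 0.07 m) or (z of disc_a in the frame of cage between 0.003 and 0.013 m and horizontal distance between each of disc_a, disc_c and cage below 0.016 m and angle between each of disc_a, disc_c, disc_b's own z axis and vertical below 0.18 rad and z of disc_c in the frame of cage between 0.023 and 0.033 m and height (world z) of disc_b between -0.01 and 0.01 m and horizontal distance between disc_b and cage above 0.07 m) or (z of disc_b in the frame of cage between 0.003 and 0.013 m and horizontal distance between each of disc_b, disc_a and cage below 0.016 m and angle between each of disc_b, disc_a, disc_c's own z axis and vertical below 0.18 rad and z of disc_a in the frame of cage between 0.023 and 0.033 m and height (world z) of disc_c between -0.01 and 0.01 m and horizontal distance between disc_c and cage above 0.07 m) or (z of disc_b in the frame of cage between 0.003 and 0.013 m and horizontal distance between each of disc_b, disc_c and cage below 0.016 m and angle between each of disc_b, disc_c, disc_a's own z axis and vertical below 0.18 rad and z of disc_c in the frame of cage between 0.023 and 0.033 m and height (world z) of disc_a between -0.01 and 0.01 m and horizontal distance between disc_a and cage above 0.07 m) or (z of disc_c in the frame of cage between 0.003 and 0.013 m and horizontal distance between each of disc_c, disc_a and cage below 0.016 m and angle between each of disc_c, disc_a, disc_b's own z axis and vertical below 0.18 rad and z of disc_a in the frame of cage between 0.023 and 0.033 m and height (world z) of disc_b between -0.01 and 0.01 m and horizontal distance between disc_b and cage above 0.07 m) or (z of disc_c in the frame of cage between 0.003 and 0.013 m and horizontal distance between each of disc_c, disc_b and cage below 0.016 m and angle between each of disc_c, disc_b, disc_a's own z axis and vertical below 0.18 rad and z of disc_b in the frame of cage between 0.023 and 0.033 m and height (world z) of disc_a between -0.01 and 0.01 m and horizontal distance between disc_a and cage above 0.07 m)) and linear speed of each of disc_a, disc_b, disc_c below 0.02 m/s); the robot touches nothing.
It also fails if it takes over 53 s, if anything falls off the work surface, if the arm or the gripper's body presses on something with over 40 N, if the wrist force passes 120 N, or if a joint passes its speed limit or range.

## Robot

A 6-joint arm with a two-finger parallel gripper is mounted at the origin on the work surface. World frame = base frame: x ahead of the robot, y to its left, z up, the work surface at z = 0. Lengths are in mm, angles in degrees, forces in N, time in s.
With the tool pointing down it reaches from about 300 to 850 mm from the base axis. Payload 4.2 kg.
Tool frame: the origin (TCP) lies at the very end of the fingers, on their centre line; the grasp point (between the pads) lies 19 mm behind it (env.tcp_to_grasp is the distance from the TCP to the grasp point, in mm); z points along the fingers, y is the line along which they close (so a half turn about z gives the same grasp; the last joint's range is limited). The gripper opens to 91 mm and grips with 3 to 60 N. Pads are 32 mm wide; open, the fingers measure 118 mm over their backs; the gripper's body (76 mm by 178 mm) begins 60 mm behind the grasp point.
Start: joints at [-1.146, 18.312, 89.639, -0, 72.044, -1.146], TCP at [575.016, 0, 213.976] pointing down, gripper open.
Joint ranges: [-177.97, 177.97], [-48.28, 115.42], [12.27, 149.76], [-77.06, 257.06], [2.81, 150.46], [-146.56, 146.56]. Speed limits (degrees/s): [147.25, 147.25, 180, 180, 180, 180].

## Interface

Orientations are given as [roll, pitch, yaw] about the fixed x, y, z axes, in that order (R = Rz(yaw) Ry(pitch) Rx(roll)).
In Python, from workcell import env gives the robot as it stands.
- The arm moves only by the tool move_arm, never from a script. Its argument "plan" is a list of rows, each a list of 3 entries, a list of its own where there are three numbers: the shift along the world's x, y, z in cm, then the turn about the world's z in degrees, then the closure, from 0 (fully open) to 1 (shut). In form: [[[x, y, z], turn, claw], ...]. A call has 1 to 5 rows; each row shifts and turns the commanded pose from where the row before left it; what a row does not reach is not made up. A row lasts 1/10 s, in which the tool goes at most 50 mm and 8.59 degrees, less where a joint would pass 70% of its speed; a pose out of reach is approached as far as the arm can. A call is refused whole if a number of a shift passes 5 or a number of a turn 8.59, either way. A call with a gripper value outside its range is refused whole. The fingers move at their own pace and stop on an object; "squeeze" is the grip in N (left out, the last holds). Time passes only in rows, so rows that do not move let the fingers close. It gives the time, the measured TCP pose, the force, the opening and the grip force at its end, in the units of the state.
- env.state(): the state, without advancing time (a new reading comes with each control period).
- env.grab_frame(name): name is "scene" or "side" or "wrist"; returns a dict with "frame" (400x640x3 uint8, red, green, blue), "z_map" (400x640 float32, mm along the optical axis (not along the pixel's ray), 0 where there is no reading), "fovy" (degrees; the focal length in pixels is half the picture's height over the tangent of half this angle, whatever the lens; pixels are square), "cx", "cy" (the principal point, pixels), "D" ([k1, k2, p1, p2, k3] as OpenCV has them; the pictures are not rectified), "position" and "orientation" of the camera in the world. Camera axes: x right, y down, z forward; pixel columns grow to the right and rows downward; lengths in mm; the calibration is good to about 2 mm. A picture is of the moment at which its call begins.
- env.job_done(): hands the job in; it is judged then, once.
Trained networks look in a picture, given as the dict that the camera call returned (one of the last four; its "shot" number tells which), for a name from the list of things; names that differ only in an ending like _2 or _b are one class to them, and where a whole thing is asked for, a point or a joint stands for the part that bears it (a point fixed in the world has none). Each returns a list of dicts, best first, with "score" (0 to 1); they miss things now and then, are a little off and sometimes report something else, mostly with a low value. They report only what shows in the picture. A call takes as long as a camera call. They do not tell look-alikes from the thing itself.
- env.search_frame(picture, label): "point" ([column, row] in pixels, amid what is visible of it).
- env.landmark_of(picture, label): "point" ([column, row] in pixels: a listed point, or the origin of a listed thing).
The state is a dict: "time_s": time; "qpos": joint angles; "qvel": joint speeds; "effort": joint torques, N m; "ee_pos": TCP position; "ee_rot": TCP orientation; "force": force on the tool from outside, world axes, zero at the start; "torque": the same for the moment, N m; "gripper_width": finger opening in mm; "gripper_force": force on a finger pad.
Only numpy, scipy, OpenCV 4.12 (cv2) and the standard library are available. Lean on these libraries where they do the work, as an engineer would, in place of code of your own. Each camera call takes 0.05 s, during which the arm holds its last target. There are 200 camera calls.

## Working session

There is one attempt and no reset: what is moved stays moved. The work goes in short steps, Python scripts to look and compute and a tool call to move; the robot and the scene stay as the last step left them, time stands still between calls to the robot, and variables do not carry over. Pictures are saved under pics/ and viewed, at most 10 in all, crops included, and the job is handed in when it is done.

Besides the shell and the picture viewer there is one more tool, called as name(argument=value, ...), one argument or row to a line, values as JSON. move_arm: Moves the arm, as the interface text tells. Its arguments: {"type":"object","properties":{"plan":{"type":"array","items":{"type":"array"}},"squeeze":{"type":"number"}},"required":["plan"]}

```bash
mkdir -p pics; cat > h.py <<'E'
import numpy as np, cv2
from scipy.spatial.transform import Rotation as R
from workcell import env
def K(d):
    f=d["frame"].shape[0]/2/np.tan(np.radians(d["fovy"])/2)
    return np.array([[f,0,d["cx"]],[0,f,d["cy"]],[0,0,1.]])
def rot(d):
    o=np.array(d["orientation"],float)
    return o if o.shape==(3,3) else R.from_euler("xyz",o,degrees=True).as_matrix()
def rays(d,uv):
    p=cv2.undistortPoints(np.array(uv,float).reshape(-1,1,2),K(d),np.array(d["D"],float)).reshape(-1,2)
    return np.c_[p,np.ones(len(p))]
def world(d,uv,z=None):
    "pixel -> world; by depth, or on the plane of height z"
    r=rays(d,uv)@rot(d).T; c=np.array(d["position"],float)
    if z is None:
        uv=np.round(np.array(uv)).astype(int).reshape(-1,2); s=d["z_map"][uv[:,1],uv[:,0]]
    else: s=(z-c[2])/r[:,2]
    return c+r*np.asarray(s)[:,None]
def save(d,n): cv2.imwrite(f"pics/{n}.png",d["frame"][:,:,::-1])
E
python3 - <<'E'
from h import *
for n in("scene","side"):
    d=env.grab_frame(n);save(d,n)
    print(n,d["position"],d["orientation"],d["fovy"],d["D"])
    for l in("cage","disc_a"):
        for r in env.search_frame(d,l): print(l,r["score"],np.round(r["point"]),world(d,[r["point"]]).round(0))
    for r in env.landmark_of(d,"cage"): print("lm",r["score"],np.round(r["point"]),world(d,[r["point"]],0).round(0))
print(env.state()["ee_rot"])
E
```

```text
scene [812.6679318  483.2739092  625.01390874] [-135.25985754   -0.76998879  148.63539824] 57.970219293550294 [-0.06579165  0.          0.          0.          0.        ]
cage 0.98 [407. 216.] [[408. 171.  80.]]
cage 0.96 [363. 255.] [[504. 164.   8.]]
cage 0.72 [300. 292.] [[659. 174.  13.]]
cage 0.56 [395. 316.] [[533. 304.   8.]]
disc_a 0.73 [257. 205.] [[638. -64.  21.]]
disc_a 0.5 [318. 191.] [[494. -34.  20.]]
lm 0.86 [298. 296.] [[664. 173.   0.]]
lm 0.82 [399. 225.] [[381. 136.   0.]]
lm 0.74 [359. 264.] [[519. 174.   0.]]
lm 0.73 [388. 320.] [[544. 301.   0.]]
side [ 119.58833638 -457.38069098  406.82126933] [-119.95226336   -0.84005327  -38.25442809] 55.35258524341864 [-0.04967133  0.          0.          0.          0.        ]
cage 0.88 [280. 174.] [[498. 138.  39.]]
cage 0.83 [334. 148.] [[708. 211.  18.]]
cage 0.78 [262. 146.] [[569. 331.  18.]]
cage 0.71 [231. 196.] [[395. 162.  12.]]
disc_a 0.97 [479. 266.] [[ 591. -268.   22.]]
disc_a 0.74 [404. 209.] [[626. -87.  19.]]
disc_a 0.64 [335. 226.] [[484. -55.  22.]]
lm 0.96 [280. 180.] [[520. 177.   0.]]
lm 0.95 [328. 162.] [[668. 187.   0.]]
lm 0.82 [230. 206.] [[382. 145.   0.]]
lm 0.72 [263. 158.] [[551. 301.   0.]]
[-1.79993176e+02 -1.96382733e-05  8.99995078e+01]
```

View pics/scene.png

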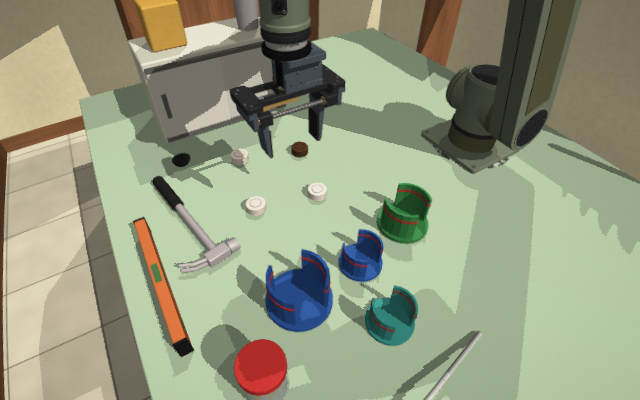

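View pics/side.png

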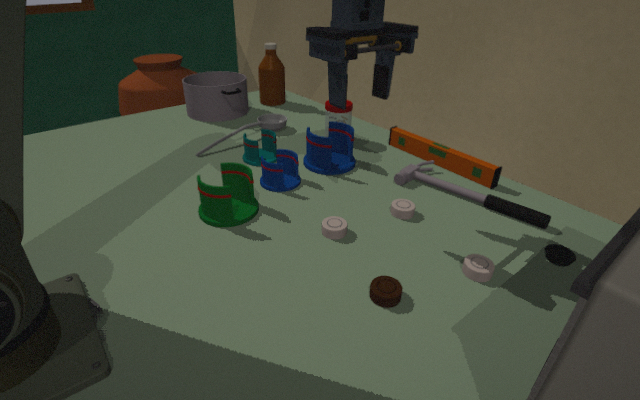

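The small blue cage is at scene (361,255) / side (280,172). White discs are at scene (318,191), (257,205) and (240,157), and the brown one at (300,149). Next I'll measure the cage and its surroundings from the depth clouds.

```bash
cat >> h.py <<'E'
def cloud(d):
    v,u=np.mgrid[0:400,0:640]; m=d["z_map"].ravel()>0
    uv=np.c_[u.ravel(),v.ravel()]
    P=world(d,uv); return P,cv2.cvtColor(d["frame"],cv2.COLOR_RGB2HSV).reshape(-1,3).astype(int),m
def circ(p,r,c0):
    from scipy.optimize import least_squares
    return least_squares(lambda c:np.hypot(*(p-c).T)-r,c0,loss="soft_l1",f_scale=1.5).x
def cage(P,H,m):
    blue=(((H[:,0]>105)&(H[:,0]<130))|(H[:,0]<8)|(H[:,0]>172))&(H[:,1]>110)&m
    s=blue&(np.hypot(P[:,0]-517,P[:,1]-175)<62)
    p=P[s]; w=p[(p[:,2]>20)]
    print("n",len(p),"maxz",np.percentile(w[:,2],98))
    from scipy.optimize import least_squares
    f=lambda c:(lambda r:np.maximum(np.maximum(35-r,r-39),0))(np.hypot(*(w[:,:2]-c).T))
    c=least_squares(f,[517,175],loss="soft_l1").x
    a=np.degrees(np.arctan2(*(w[:,:2]-c).T[::-1]))
    print("cage",c.round(1),"resid",f(c).mean().round(2),"angles",np.histogram(a,36,(-180,180))[0])
    return c
def discs(P,H,m):
    w=(H[:,1]<70)&(H[:,2]>110)&m&(P[:,2]>15)&(P[:,2]<26)
    for g in[(490,-45),(632,-75),(590,-268)]:
        p=P[w&(np.hypot(*(P[:,:2]-g).T)<40)]
        if len(p)>20: print(g,len(p),p[:,2].mean().round(1),"mean",p[:,:2].mean(0).round(1),"mid",((p[:,:2].min(0)+p[:,:2].max(0))/2).round(1),"ext",np.ptp(p[:,:2],axis=0).round(0))
E
python3 - <<'E'
from h import *
for n in("scene","side"):
    d=env.grab_frame(n); C=cloud(d); cage(*C); discs(*C)
    P,H,m=C
    for nm,c in dict(big=(664,178),green=(381,140),turq=(547,301)).items():
        s=m&(np.hypot(*(P[:,:2]-c).T)<75)&(H[:,1]>110); print(nm,np.percentile(P[s],[1,99],axis=0).round(0).tolist())
d=env.grab_frame("wrist");print(d["position"],d["orientation"],d["fovy"])
E
```

```text
n 1557 maxz 63.12928886426422
cage [518.3 172.8] resid 0.05 angles [32 35 42 41 39 37 22  0  0  0  0  0  0  0  8 11 17 28 31 36 40 43 46 44
 35  0  0  0  0  0  0  0 30 15 26 24]
(490, -45) 218 19.9 mean [493.  -40.4] mid [491.8 -43.5] ext [45. 47.]
(632, -75) 238 19.7 mean [638.2 -72.5] mid [637.1 -75.3] ext [44. 46.]
(590, -268) 167 20.0 mean [ 601.  -257.4] mid [ 600.5 -260.1] ext [45. 46.]
big [[613.0, 124.0, 7.0], [724.0, 242.0, 89.0]]
green [[327.0, 89.0, 6.0], [429.0, 190.0, 80.0]]
turq [[510.0, 264.0, 5.0], [589.0, 346.0, 64.0]]
n 1197 maxz 63.02486817042195
cage [515.8 170.8] resid 0.05 angles [29 41 42 45 51 51 48  0  0  0  0  0  0  4 30  1 18 20 33 33 40 44 38 34
 16  0  0  0  0  0  0  0  2  4 15 29]
(490, -45) 271 20.7 mean [490.3 -43.9] mid [491.2 -43.6] ext [45. 45.]
(632, -75) 225 20.5 mean [636.  -76.4] mid [637.7 -75.5] ext [46. 43.]
(590, -268) 157 20.1 mean [ 587.4 -262.5] mid [ 587.7 -261.7] ext [21. 41.]
big [[603.0, 118.0, 2.0], [716.0, 219.0, 88.0]]
green [[319.0, 78.0, 3.0], [419.0, 178.0, 80.0]]
turq [[503.0, 260.0, 2.0], [583.0, 332.0, 64.0]]
[574.09867436  68.51256328 384.84433385] [ 1.65805771e+02 -1.30017619e-02 -4.75728186e-02] 65.44950802235888
```

move_arm(
  plan=[
    [[-0.6,1.9,0],-8.4,0],
    [[-0.6,1.9,0],-8.4,0],
    [[-0.6,1.9,0],-8.4,0],
    [[-0.6,1.9,0],-8.4,0],
    [[-0.6,1.9,0],-8.4,0],
  ],
)

```text
time_s: 1.05
ee_pos: [544.8, 95.7, 214.0]
ee_rot: [180.0, -0.0, 47.6]
force: [-0.3, -0.7, 0.0]
gripper_width: 91.0
gripper_force: 0.0
```

move_arm(
  plan=[
    [[-0.6,1.9,0],-8.4,0],
    [[-0.6,1.9,0],-8.4,0],
    [[-0.6,1.9,0],-8.4,0],
    [[-0.6,1.9,0],-7.8,0],
    [[0,0,0],0,0],
  ],
)

```text
time_s: 1.55
ee_pos: [520.4, 172.8, 214.1]
ee_rot: [-180.0, -0.0, 15.1]
force: [0.1, -0.9, -0.6]
gripper_width: 91.4
gripper_force: 0.0
```

```bash
python3 - <<'E'
from h import *
d=env.grab_frame("wrist");save(d,"w1"); C=cloud(d); c=cage(*C)
P,H,m=C
s=m&(((H[:,0]>105)&(H[:,0]<130))|(H[:,0]<8)|(H[:,0]>172))&(H[:,1]>110)&(P[:,2]>50)&(P[:,2]<70)&(np.hypot(*(P[:,:2]-c).T)<45)
a=np.degrees(np.arctan2(*(P[s][:,:2]-c).T[::-1])); 
print("rim",np.histogram(a,72,(-180,180))[0])
# symmetric (2-fold) mean direction of the two rim walls
print("yaw est",np.degrees(np.angle(np.exp(2j*np.radians(a)).mean()))/2)
from scipy.optimize import least_squares
q=P[s][:,:2]; print("rim circle r37",circ(q,37,c))
for r in env.landmark_of(d,"cage"): print(r["score"],r["point"],world(d,[r["point"]],0).round(1))
st=env.state();print(st["ee_pos"],st["ee_rot"],st["qpos"],st["time_s"])
E
```

```text
n 3941 maxz 330.11433601046974
cage [517.1 172.7] resid 0.64 angles [41 40 41 46 51 47 41  0  0  0  0  1  0  9 26 27 28 27 27 29 25 24 23 22
 20 18  0  0  0  0  0  0 26 27 30 36]
rim [16 11 12 15 14 13 16 12 14 14 13 12 13  9  0  0  0  0  0  0  0  0  0  0
  0  0  0  6 13 12 14 13 15 13 13 14 14 13 17 12 11 14 11 13 12 11 11 11
 11  7  0  0  0  0  0  0  0  0  0  0  0  0  0  0  6 11 13 12 11 13 11 14]
yaw est 13.594355315072098
rim circle r37 [517.43994124 171.48875241]
0.91 [315.6, 179.9] [[517.1 173.2   0. ]]
0.9 [315.0, 286.9] [[372.6 135.3   0. ]]
0.87 [344.0, 56.5] [[665.5 179.1   0. ]]
0.55 [217.1, 130.3] [[545.3 304.8   0. ]]
[521.03365107 170.94890794 214.00915646] [ 1.79962849e+02 -4.47812413e-03  1.51836169e+01] [ 1.69855903e+01  1.59091377e+01  9.31164749e+01 -3.94276947e-02
  7.09710839e+01  9.18148291e+01] 1.65
```

View pics/w1.png

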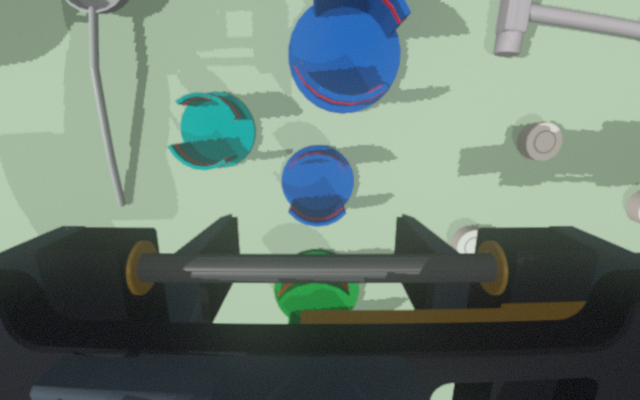

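The picture shows the target cage at (317,180), a disc at (541,141) and another partly hidden behind the finger at (468,241). Cage centre is about (517.3,172), yaw 14. I'll move over disc 1 and check it there.

move_arm(
  plan=[
    [[-0.5,-3.6,0],-1,0],
    [[-0.5,-3.6,-2],0,0],
    [[-0.5,-3.6,-2],0,0],
    [[-0.5,-3.6,-3],0,0],
    [[-0.5,-3.6,-3],0,0],
  ],
)

```text
time_s: 2.15
ee_pos: [496.1, -11.4, 113.6]
ee_rot: [179.9, -0.1, 14.1]
force: [0.5, -0.4, -0.4]
gripper_width: 91.2
gripper_force: 0.0
```

move_arm(
  plan=[
    [[-0.5,-3.5,-2],0,0],
    [[0,0,0],0,0],
    [[0,0,0],0,0],
  ],
)

```text
time_s: 2.45
ee_pos: [491.0, -45.2, 93.9]
ee_rot: [-180.0, 0.0, 13.9]
force: [0.7, -0.2, 0.4]
gripper_width: 91.1
gripper_force: 0.0
```

```bash
python3 - <<'E'
from h import *
d=env.grab_frame("wrist");save(d,"w2"); C=cloud(d); discs(*C)
for r in env.landmark_of(d,"disc_a"): print(r["score"],r["point"],world(d,[r["point"]],0).round(1))
st=env.state();print(st["ee_pos"],st["ee_rot"][2],st["time_s"])
E
```

```text
(490, -45) 2364 20.3 mean [491.3 -42.9] mid [490.4 -43. ] ext [46. 45.]
(632, -75) 3249 20.3 mean [635.4 -75.2] mid [635.7 -75.7] ext [45. 46.]
(590, -268) 2312 20.4 mean [ 600.5 -260. ] mid [ 600.1 -261.4] ext [46. 47.]
0.74 [313.0, 199.1] [[492.2 -41.6   0. ]]
0.74 [398.5, 37.2] [[635.9 -75.9   0. ]]
0.69 [590.1, 139.8] [[ 602. -264.    0.]]
[492.00601977 -43.85934022  94.83181744] 14.03287715800691 2.55
```

View pics/w2.png

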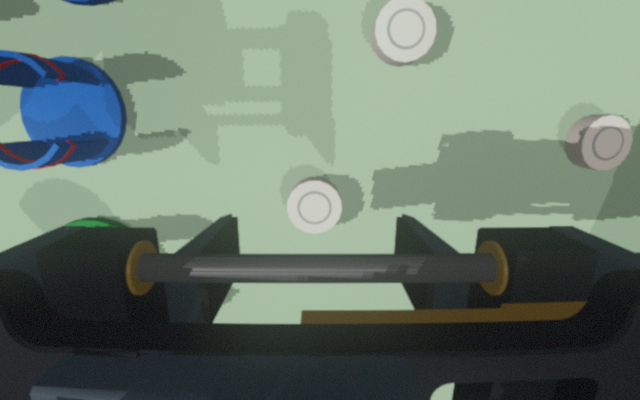

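It shows the disc at (315,206), centred between the fingers, with the others at (405,30) and (600,142). Descending to grasp.

move_arm(
  plan=[
    [[0,0,-3],0,0],
    [[0,0.1,-3],0,0],
    [[0,0,-2],0,0],
    [[0,0,-1],0,0],
    [[0,0,0],0,0.3],
  ],
  squeeze=15,
)

```text
time_s: 3.05
ee_pos: [491.0, -42.2, 3.6]
ee_rot: [-180.0, 0.1, 14.1]
force: [-0.4, 0.5, 0.3]
gripper_width: 86.0
gripper_force: 0.0
```

move_arm(
  plan=[
    [[0,0,0],0,1],
    [[0,0,0],0,1],
    [[0,0,0],0,1],
    [[0,0,0],0,1],
    [[0,0,0],0,1],
  ],
  squeeze=15,
)

```text
time_s: 3.55
ee_pos: [491.2, -43.1, 4.4]
ee_rot: [180.0, -0.0, 14.0]
force: [-0.0, -0.5, -0.4]
gripper_width: 45.8
gripper_force: 0.0
```

move_arm(
  plan=[
    [[0,0,0],0,1],
    [[0,0,0],0,1],
    [[0,0,0],0,1],
  ],
  squeeze=15,
)

```text
time_s: 3.85
ee_pos: [491.2, -43.1, 4.3]
ee_rot: [180.0, -0.0, 14.0]
force: [-1.5, -0.0, 4.2]
gripper_width: 45.8
gripper_force: 15.0
```

move_arm(
  plan=[
    [[0,0,2],0,1],
    [[0,0,4],0,1],
    [[0,0.5,3.5],0,1],
    [[0.2,2,0.5],0,1],
    [[0.4,3,0],0,1],
  ],
)

```text
time_s: 4.35
ee_pos: [497.9, 11.7, 105.5]
ee_rot: [179.9, -0.2, 13.9]
force: [0.0, 0.6, -1.1]
gripper_width: 45.4
gripper_force: 15.0
```

move_arm(
  plan=[
    [[0.5,3.5,0],0,1],
    [[0.5,3.5,0],0,1],
    [[0.5,3.5,0],0,1],
    [[0.3,3.5,0],0,1],
    [[0.2,2,0],0,1],
  ],
)

```text
time_s: 4.85
ee_pos: [516.9, 174.4, 103.4]
ee_rot: [-180.0, 0.0, 14.1]
force: [0.4, -0.4, 0.8]
gripper_width: 45.3
gripper_force: 15.0
```

move_arm(
  plan=[
    [[0,0,0],0,1],
    [[0,0,0],0,1],
    [[0,0,0],0,1],
  ],
)

```text
time_s: 5.15
ee_pos: [516.6, 171.0, 103.6]
ee_rot: [180.0, 0.1, 14.0]
force: [0.2, -0.4, -0.5]
gripper_width: 45.6
gripper_force: 15.0
```

```bash
python3 - <<'E'
from h import *
d=env.grab_frame("wrist");save(d,"w3")
st=env.state();print(st["ee_pos"],st["ee_rot"][2],st["time_s"],st["gripper_width"])
d=env.grab_frame("scene"); C=cloud(d); P,H,m=C
w=(H[:,1]<70)&(H[:,2]>110)&m&(P[:,2]>85)&(np.hypot(P[:,0]-517,P[:,1]-172)<22); print(w.sum(),P[w].mean(0), np.percentile(P[w][:,2],[5,95]))
E
```

```text
[516.7190327  170.85700228 103.79364761] 13.93066302338985 5.2 45.856624178515
769 [523.7943721  173.89702392 337.02160994] [113.48934443 479.16793977]
```

View pics/w3.png

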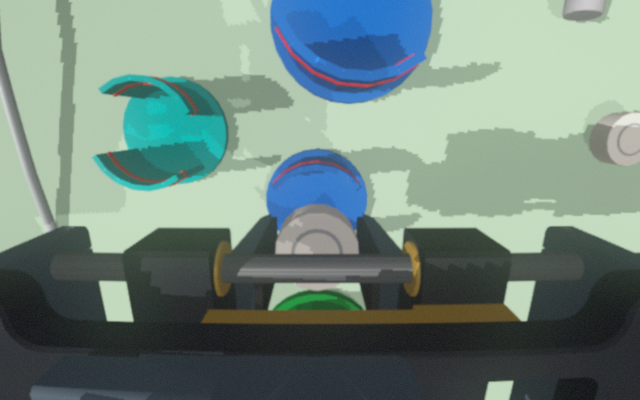

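The disc is held level at (315,245), aligned with the cage behind it at (317,190). Lowering it in.

move_arm(
  plan=[
    [[0.05,0.1,-2],0,1],
    [[0,0,-2],0,1],
    [[0,0,-2],0,1],
    [[0,0,-1.5],0,1],
    [[0,0,0],0,1],
  ],
)

```text
time_s: 5.75
ee_pos: [515.9, 171.6, 27.2]
ee_rot: [180.0, 0.3, 13.9]
force: [-0.2, -0.5, -0.1]
gripper_width: 45.2
gripper_force: 15.0
```

move_arm(
  plan=[
    [[0,0,-0.8],0,1],
    [[0,0,-0.7],0,1],
    [[0,0,0],0,1],
  ],
)

```text
time_s: 6.05
ee_pos: [517.1, 172.7, 13.5]
ee_rot: [180.0, 0.1, 14.0]
force: [0.1, -0.4, -0.9]
gripper_width: 45.9
gripper_force: 15.0
```

move_arm(
  plan=[
    [[0,0,-0.1],0,1],
    [[0,0,0],0,0.3],
    [[0,0,0],0,0.3],
    [[0,0,0],0,0.3],
    [[0,0,0],0,0.3],
  ],
)

```text
time_s: 6.55
ee_pos: [517.7, 173.1, 13.2]
ee_rot: [180.0, -0.0, 14.0]
force: [0.8, 0.2, 0.2]
gripper_width: 63.8
gripper_force: 0.0
```

move_arm(
  plan=[
    [[0,0,1],0,0.3],
    [[0,0,3],0,0.3],
    [[0,0,4],0,0.3],
    [[0,0,2],0,0.3],
    [[0,0,0],0,0],
  ],
)

```text
time_s: 7.05
ee_pos: [519.9, 173.8, 117.0]
ee_rot: [-180.0, -0.5, 14.0]
force: [0.2, 0.2, -0.1]
gripper_width: 69.4
gripper_force: 0.0
```

```bash
cat >> h.py <<'E'
def inside():
    for n in("wrist","scene","side"):
        P,H,m=cloud(env.grab_frame(n))
        w=(H[:,1]<70)&m&(P[:,2]>22)&(P[:,2]<65)&(np.hypot(P[:,0]-517.3,P[:,1]-172)<34)
        p=P[w]
        if len(p)>20:
            t=p[p[:,2]>np.percentile(p[:,2],50)-3]; A=np.linalg.lstsq(np.c_[t[:,:2]-t[:,:2].mean(0),np.ones(len(t))],t[:,2],rcond=None)[0]
            print(n,len(t),"top z",A[2].round(1),"slope",A[:2].round(2),"mid",((t.min(0)+t.max(0))/2).round(1)[:2],"ext",np.ptp(t,axis=0).round(0))
E
python3 - <<'E'
from h import *
inside()
st=env.state();print(st["ee_pos"],st["ee_rot"][2],st["time_s"],st["gripper_width"])
d=env.grab_frame("wrist");save(d,"w4");discs(*cloud(d))
E
```

```text
wrist 2085 top z 28.4 slope [-0. -0.] mid [517.1 172.9] ext [45. 45.  5.]
scene 247 top z 28.2 slope [0.02 0.01] mid [515.1 173.6] ext [39. 45.  6.]
side 56 top z 28.6 slope [-0.04  0.07] mid [525.4 167.1] ext [26. 34.  5.]
[516.72626789 172.78856893 112.36214491] 14.002111653055591 7.2 80.88269080262162
(632, -75) 1918 20.2 mean [635.4 -71.2] mid [636.1 -74.1] ext [45. 45.]
```

View pics/w4.png

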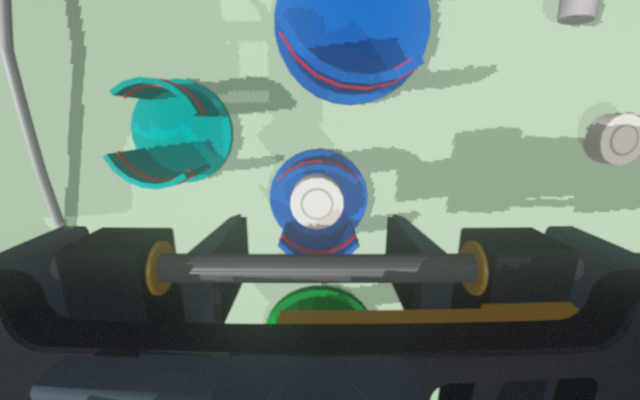

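The first disc lies flat on the cage floor, centred, at (317,203). Now disc 2.

move_arm(
  plan=[
    [[1.5,-3.5,0],0,0],
    [[1.7,-3.5,0],0,0],
    [[1.7,-3.5,0],0,0],
    [[1.7,-3.5,0],0,0],
    [[1.7,-3.5,0],0,0],
  ],
)

```text
time_s: 7.75
ee_pos: [600.1, -3.4, 111.2]
ee_rot: [-180.0, 0.2, 14.0]
force: [-0.2, 0.5, -0.9]
gripper_width: 91.6
gripper_force: 0.0
```

move_arm(
  plan=[
    [[1.6,-3.5,0],0,0],
    [[1.3,-2.5,-1],0,0],
    [[0.7,-1.3,-2],0,0],
    [[0,0,0],0,0],
    [[0,0,0],0,0],
  ],
)

```text
time_s: 8.25
ee_pos: [635.3, -74.6, 81.5]
ee_rot: [-179.9, 0.2, 14.0]
force: [0.3, -0.0, 0.6]
gripper_width: 91.3
gripper_force: 0.0
```

```bash
python3 - <<'E'
from h import *
st=env.state();print(st["ee_pos"],st["ee_rot"][2],st["time_s"],st["gripper_width"])
d=env.grab_frame("wrist");discs(*cloud(d))
E
```

```text
[635.32417378 -74.59508115  81.4738421 ] 13.971505874877968 8.25 91.28551821815965
(632, -75) 2607 20.3 mean [637.6 -75.4] mid [636.8 -75.6] ext [46. 45.]
```

move_arm(
  plan=[
    [[0.1,-0.1,-3],0,0],
    [[0,0,-2.5],0,0],
    [[0,0,-1.5],0,0],
    [[0,0,-0.7],0,0],
    [[0,0,0],0,0.3],
  ],
)

```text
time_s: 8.8
ee_pos: [637.1, -75.0, 5.9]
ee_rot: [-180.0, 0.0, 14.1]
force: [-0.4, -0.5, 0.7]
gripper_width: 86.2
gripper_force: 0.0
```

move_arm(
  plan=[
    [[0,0,0],0,1],
    [[0,0,0],0,1],
    [[0,0,0],0,1],
    [[0,0,0],0,1],
    [[0,0,0],0,1],
  ],
)

```text
time_s: 9.3
ee_pos: [637.6, -76.1, 6.3]
ee_rot: [180.0, -0.0, 14.0]
force: [-0.2, -0.9, 0.2]
gripper_width: 46.1
gripper_force: 0.2
```

move_arm(
  plan=[
    [[0,0,0],0,1],
    [[0,0,0],0,1],
    [[0,0,0],0,1],
  ],
)

```text
time_s: 9.6
ee_pos: [637.7, -76.1, 6.3]
ee_rot: [180.0, -0.0, 14.0]
force: [-0.5, 0.4, 2.4]
gripper_width: 45.6
gripper_force: 15.0
```

move_arm(
  plan=[
    [[0,0,2],0,1],
    [[0,0,4],0,1],
    [[0,0,4],0,1],
    [[-0.7,1.5,1],0,1],
    [[-1.4,3,0],0,1],
  ],
)

```text
time_s: 10.1
ee_pos: [618.1, -31.7, 117.8]
ee_rot: [179.9, -0.3, 13.8]
force: [0.7, -0.1, -1.4]
gripper_width: 45.3
gripper_force: 15.0
```

move_arm(
  plan=[
    [[-1.7,3.5,0],0,1],
    [[-1.7,3.5,0],0,1],
    [[-1.7,3.5,0],0,1],
    [[-1.7,3.5,0],0,1],
    [[-1.7,3.5,0],0,1],
  ],
)

```text
time_s: 10.6
ee_pos: [529.4, 145.5, 114.8]
ee_rot: [-180.0, 0.1, 14.0]
force: [-0.5, 0.9, -0.9]
gripper_width: 45.7
gripper_force: 15.0
```

move_arm(
  plan=[
    [[-1,2,0],0,1],
    [[-0.4,0.8,0],0,1],
    [[0,0,0],0,1],
    [[0,0,0],0,1],
    [[0,0,0],0,1],
  ],
)

```text
time_s: 11.1
ee_pos: [518.0, 171.0, 115.8]
ee_rot: [180.0, 0.0, 13.9]
force: [0.7, -0.2, -1.1]
gripper_width: 45.7
gripper_force: 15.0
```

move_arm(
  plan=[
    [[-0.1,0.15,-2.5],0,1],
    [[0,0,-2.5],0,1],
    [[0,0,-1.5],0,1],
    [[0,0,-0.7],0,1],
    [[0,0,0],0,1],
  ],
)

```text
time_s: 11.6
ee_pos: [516.4, 172.6, 43.1]
ee_rot: [180.0, 0.1, 13.9]
force: [-0.0, 0.4, -0.8]
gripper_width: 45.8
gripper_force: 15.0
```

move_arm(
  plan=[
    [[0,0,-0.5],0,1],
    [[0,0,-0.3],0,1],
    [[0,0,0],0,1],
    [[0,0,0],0,1],
  ],
)

```text
time_s: 12.0
ee_pos: [516.7, 173.6, 36.3]
ee_rot: [180.0, -0.0, 14.0]
force: [-0.1, 0.8, -1.8]
gripper_width: 45.4
gripper_force: 15.0
```

move_arm(
  plan=[
    [[0,0,-0.15],0,1],
    [[0,0,0],0,0.3],
    [[0,0,0],0,0.3],
    [[0,0,0],0,0.3],
    [[0,0,0],0,0.3],
  ],
)

```text
time_s: 12.5
ee_pos: [516.6, 173.5, 34.6]
ee_rot: [180.0, -0.0, 14.0]
force: [-0.3, 0.6, 0.3]
gripper_width: 63.7
gripper_force: 0.0
```

move_arm(
  plan=[
    [[0,0,1],0,0.3],
    [[0,0,3],0,0.3],
    [[0,0,4],0,0.3],
    [[0,0,2],0,0.3],
    [[0,0,0],0,0.3],
  ],
)

```text
time_s: 13.0
ee_pos: [518.8, 174.3, 138.6]
ee_rot: [-180.0, -0.5, 14.0]
force: [-0.1, 0.2, -0.4]
gripper_width: 64.0
gripper_force: 0.0
```

```bash
python3 - <<'E'
from h import *
inside()
d=env.grab_frame("scene");discs(*cloud(d))
cv2.imwrite("pics/f.png",cv2.resize(d["frame"][150:350,200:460,::-1],None,fx=3,fy=3))
st=env.state();print(st["ee_pos"],st["time_s"],st["gripper_width"])
E
```

```text
wrist 2057 top z 48.4 slope [-0. -0.] mid [515.8 173.5] ext [45. 45.  5.]
scene 353 top z 48.3 slope [-0.  0.] mid [516.5 174.6] ext [46. 46.  5.]
side 108 top z 48.9 slope [-0.02  0.03] mid [519.7 171.7] ext [38. 44.  6.]
(590, -268) 170 19.9 mean [ 601.6 -257.2] mid [ 600.4 -259.8] ext [45. 45.]
[515.52432614 173.18270631 133.33048233] 13.2 64.06430186046703
```

View pics/f.png

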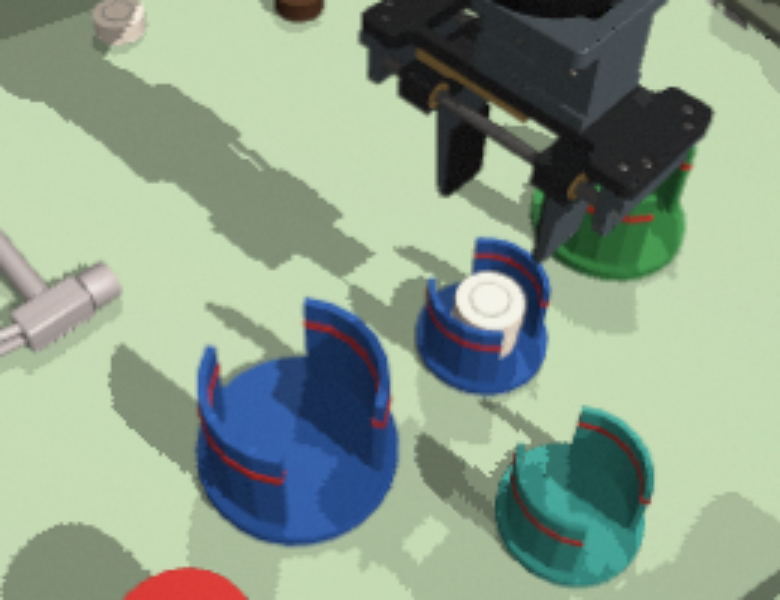

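The stack stands level and centred in the small blue cage, crop (490,300), top at 48 mm. The third disc is flat on the counter at (118,20).

```bash
python3 -c "
from workcell import env
print(env.job_done())"
```

```text
the job is handed in; nothing more can be done
None
```

The job is handed in (no verdict came back): two white discs are stacked flat and centred in the small blue cage, with the top at 48 mm, level with the red line, and the third lies flat on the counter, over 400 mm away.

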